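Dock the power module that fits the carriage

TASK

Take the jar of screws out of the docking carriage's bay and stand it upright in the grey tray. Then, with the carriage slid along its rail as needed to line up, push the one power module whose width just fits the bay straight in, flat on the bench, never lifted, until it is fully home against the bay's back wall. Leave the other two modules where they are.

Things in the scene. Friction and masses are not known exactly. Their poses are not given: they have to be found in the camera images.
- rail: Fixed aluminium rail on the bench, 760 mm long along its own y, 60 mm wide, with blue end blocks 34 mm high. Origin on the bench under its middle; its own x points away from the robot. The bay centre always lies on the line x = -75 mm of this frame.
- carriage (a joint): Slide of the docking carriage along the rail, in m: 0 where it stands at the start (within 60 mm of mid-rail), growing towards the rail's +y, range -0.28 to 0.28; stays where left, takes about 2 N to move.
- bay (a point): Centre of the carriage's bay, at bench height, axes as the rail's. No floor; its mouth faces -x. Inside 104 mm wide (y -52 to 52), back wall (40 mm high, 16 mm thick) faces the bay at x = +37.5 mm; black side walls 10 mm thick, 30 mm high, begin at x = -40 mm; yellow lead-in wings flare from there to x = -63 mm, tips 128 mm apart.
- post_top (a point): Centre of the top of the red grip post on the carriage's back wall: 18 mm wide along y, 16 mm along x, its top 90 mm and its foot 40 mm above the bench. Pinch or push it to slide the carriage.
- module_a: Aluminium power module, loose on the bench, 80 mm wide (its y), 75 mm deep (its x), 45 mm high, 0.3 kg. Origin at the centre of its underside; its green terminal strip is at the -x edge, facing the robot; it goes in with the +x face leading.
- module_b: As module_a, but 100 mm wide.
- module_c: As module_a, but 120 mm wide.
- jar: Clear screw jar with an orange lid, 52 mm in diameter, 80 mm high, standing in the bay at the start. Origin at the centre of its underside, z up along its axis.
- tray: Open grey tray fixed to the bench at the robot's left or right, 150 mm (its x) by 130 mm, walls 4 mm thick and 25 mm high, floor 4 mm thick. Origin at the centre of its underside.

How it is judged (in metres and radians):
On the way:
1. the jar stands upright in the tray (x of jar in the frame of tray between -0.05 and 0.05 m and y of jar in the frame of tray between -0.042 and 0.042 m and height (world z) of jar below 0.012 m and angle between jar's own z axis and vertical below 0.15 rad and contact force between the fingers and jar below 0.1 N), for 0.2 s.
At the end, for the whole second after the job is handed in: The jar stands upright (within 0.15 rad) on the tray's floor; the 100 mm module lies flat on the bench in the carriage's bay, within 4 mm of touching the back wall and within 0.06 rad of square; both are at rest (x of jar in the frame of tray between -0.05 and 0.05 m and y of jar in the frame of tray between -0.042 and 0.042 m and height (world z) of jar below 0.012 m and angle between jar's own z axis and vertical below 0.15 rad and x of module_b in the frame of bay between -0.004 and 0.004 m and y of module_b in the frame of bay between -0.005 and 0.005 m and angle between the x axis of module_b and the x axis of bay, either way round below 0.06 rad and angle between module_b's own z axis and vertical below 0.05 rad and height (world z) of module_b below 0.004 m and linear speed of module_b below 0.01 m/s and linear speed of jar below 0.02 m/s).
It fails at once if one of the two wrong modules was moved more than 20 mm (distance of any of module_a, module_c from where it was at the start of the episode above 0.02 m).
It fails at once if the 100 mm module was lifted more than 15 mm off the bench (height (world z) of module_b above 0.015 m).
It also fails if it takes over 72 s, if anything falls off the work surface, if the arm or the gripper's body presses on something with over 40 N, if the wrist force passes 120 N, or if a joint passes its speed limit or range.

ROBOT

A 6-joint arm with a two-finger parallel gripper is mounted at the origin on the work surface. World frame = base frame: x ahead of the robot, y to its left, z up, the work surface at z = 0. Lengths are in mm, angles in rad, forces in N, time in s.
With the tool pointing down it reaches from about 150 to 775 mm from the base axis. Payload 6.1 kg.
Tool frame: the origin (TCP) lies at the very end of the fingers, on their centre line; the grasp point (between the pads) lies 19 mm behind it (env.grip_depth is the distance from the TCP to the grasp point, in mm); z points along the fingers, y is the line along which they close (so a half turn about z gives the same grasp; the last joint's range is limited). The gripper opens to 85 mm and grips with 20 to 120 N. Pads are 22 mm wide; open, the fingers measure 114 mm over their backs; the gripper's body (76 mm by 85 mm) begins 54 mm behind the grasp point. The pads swing forward as they close: fully open they stand 13 mm farther back than shut.
Start: joints at [1.315, 0.126, -0.04, 1.405, 0, 1.571], TCP at [132.829, 507.902, 231.295] pointing down, gripper open.
Joint ranges: [-2.72, 2.72], [-0.95, 1.95], [-1.27, 1.35], [-1.78, 2.02], [-1.46, 1.47], [-3.14, 3.14]. Speed limits (rad/s): [2.39, 2.39, 3.01, 3.14, 3.14, 3.14].

INTERFACE

Orientations are given as a rotation vector (axis times angle).
In Python, from rig import env gives the robot as it stands.
- The arm moves only by the tool send_rows, never from a script. Its argument "deltas" is text: rows parted by semicolons, each of 7 numbers parted by spaces: the opening, from 0 (shut) to 1 (fully open), then the shift along the tool's x, y, z in units of 100 cm (1.0 is 100 cm), then the turn, a rotation vector about the tool's x, y, z in units of 2 rad (1.0 is 2 rad). In form: fingers tx ty tz wx wy wz; .... A call has 1 to 5 rows; each row is the pose to reach, as a shift and turn from the pose commanded when the call began, along the tool's axes at that moment; what a row does not reach only later rows make up. A row lasts 1/12 s, in which the tool goes at most 41.7 mm and 7.16 degrees, less where a joint would pass 70% of its speed; a pose out of reach is approached as far as the arm can. A call with a number of a shift or a turn outside -1 to 1 is refused whole. A call with a gripper value outside its range is refused whole. The fingers move at their own pace and stop on an object; "force" is the grip in N (left out, the last holds). Time passes only in rows, so rows that repeat a pose let the fingers close. It gives the time, the measured TCP pose, the force, the opening and the grip force at its end, in the units of the state.
- env.sense(): the state, without advancing time (a new reading comes with each control period).
- env.grab_frame(name): name is "scene" or "top" or "wrist"; returns the picture (384x512x3 uint8, blue, green, red); there is no depth.
- env.camera_params(name): a dict with "intrinsics" (3x3 intrinsics, pixels), "world_from_camera" (4x4, takes a point from camera to world coordinates). Camera axes: x right, y down, z forward; pixel columns grow to the right and rows downward; lengths in mm; the calibration is good to about 2 mm. A picture is of the moment at which its call begins: read the wrist's pose just before it. camera_params takes no time and is no camera call; for the wrist camera it gives the pose at the moment of the call.
- env.sign_off(): hands the job in; it is judged then, once.
Trained networks look in the newest picture that a camera, given by its name, has taken for a name from the list of things; names that differ only in an ending like _2 or _b are one class to them, and where a whole thing is asked for, a point or a joint stands for the part that bears it (a point fixed in the world has none). Each returns a list of dicts, best first, with "conf" (0 to 1); they miss things now and then, are a little off and sometimes report something else, mostly with a low value. They report only what shows in the picture. A call takes as long as a camera call.
- env.masks_of(camera, query): "mask" (384x512 bool, what is visible of it).
- env.place_of(camera, query): "point" ([x, y, z] in mm, in the coordinates of the camera as it stood for that picture, good to about 4 mm: a listed point, or the origin of a listed thing).
The state is a dict: "clock": time; "joint_positions": joint angles; "joint_vel": joint speeds; "joint_torque": joint torques, N m; "tcp_pos": TCP position; "eef_rot": TCP orientation; "force": force on the tool from outside, world axes, zero at the start; "wrist_torque": the same for the moment, N m; "width": opening from 0.0 (shut) to 1.0 (fully open); "grip_force": force on a finger pad.
Only numpy, scipy, OpenCV 4.12 (cv2) and the standard library are available. Lean on these libraries where they do the work, as an engineer would, in place of code of your own. Each camera call takes 0.05 s, during which the arm holds its last target. There are 200 camera calls.

## Working session

There is one attempt and no reset: what is moved stays moved. The work goes in short steps, Python scripts to look and compute and a tool call to move; the robot and the scene stay as the last step left them, time stands still between calls to the robot, and variables do not carry over. Pictures are saved under pics/ and viewed, at most 13 in all, crops included, and the job is handed in when it is done.

Besides the shell and the picture viewer there is one more tool, called after ">>>" by a JSON object that holds its "op" and its "data". send_rows: Moves the arm, as the interface text tells. Its arguments: {"type":"object","properties":{"deltas":{"type":"string"},"force":{"type":"number"}},"required":["deltas"]}

```bash
ls; mkdir -p pics; cat > h.py <<'E'
import numpy as np, cv2
from scipy.spatial.transform import Rotation as R
from rig import env
def w(cam,q,n=3):
    T=env.camera_params(cam)["world_from_camera"];T=np.array(T)
    out=[]
    for d in env.place_of(cam,q)[:n]:
        p=T[:3,:3]@np.array(d["point"])+T[:3,3]; out.append((round(d["conf"],2),p.round(1).tolist()))
    return out
def ray(cam,u,v,z):
    P=env.camera_params(cam);K=np.array(P["intrinsics"]);T=np.array(P["world_from_camera"])
    d=T[:3,:3]@np.linalg.solve(K,[u,v,1]);o=T[:3,3];return o+d*(z-o[2])/d[2]
E
python3 - <<'E'
from h import *
s=env.sense();print(s)
ims=[env.grab_frame(c) for c in("scene","top")]
cv2.imwrite("pics/a.png",ims[0]);cv2.imwrite("pics/b.png",ims[1])
for c in("scene","top"):
    T=np.array(env.camera_params(c)["world_from_camera"]);print(c,T[:3,3],T[:3,2])
    for q in("rail","bay","post_top","module_a","module_b","module_c","jar","tray"):
        print(c,q,w(c,q))
E
```

```text
pics
{'clock': 0.0, 'joint_positions': array([ 1.31502085e+00,  1.26420218e-01, -4.06159383e-02,  1.40540312e+00,
       -1.50023335e-05,  1.57082798e+00]), 'joint_vel': array([-0.00071283,  0.00125926, -0.00118743, -0.00169808,  0.00068866,
       -0.00117857]), 'joint_torque': array([ 8.13333936e-04, -4.35916471e+01,  3.52922595e+01,  1.71518972e-02,
        1.48148706e-05,  1.65290182e-06]), 'tcp_pos': array([132.72343923, 507.52305052, 230.50374588]), 'eef_rot': array([-4.00701229e-01, -3.11573643e+00,  2.56250742e-03]), 'force': array([ 0.64143588, -0.15392506,  0.7531972 ]), 'wrist_torque': array([-0.00199799,  0.00424347, -0.03935583]), 'grip_force': 0.0, 'width': 0.9995341194863303}
scene [ 910.9134807  -452.37635748  909.85037807] [-0.30627392  0.43709015 -0.84566452]
scene rail [(0.72, [717.4, -4.1, -3.1])]
scene bay [(0.71, [640.1, -54.7, -4.0])]
scene post_top [(0.64, [685.5, -54.7, 90.9]), (0.19, [636.3, -54.8, -1.4])]
scene module_a [(0.93, [484.2, -182.4, -2.1]), (0.93, [501.4, 166.7, -4.4]), (0.85, [492.0, -12.5, 0.1])]
scene module_b [(0.93, [484.2, -182.4, -2.1]), (0.93, [501.4, 166.7, -4.4]), (0.85, [492.0, -12.5, 0.1])]
scene module_c [(0.93, [484.2, -182.4, -2.1]), (0.93, [501.4, 166.7, -4.4]), (0.85, [492.0, -12.5, 0.1])]
scene jar [(0.83, [647.9, -41.3, -3.4])]
scene tray [(0.64, [482.6, 379.7, -0.7]), (0.61, [502.3, 166.9, -2.7])]
top [ 419.45008309   -4.2716489  1506.77800813] [ 0.12932273 -0.01797318 -0.99143966]
top rail [(0.97, [719.4, 4.8, 0.7])]
top bay [(0.57, [643.7, -55.9, 3.6])]
top post_top []
top module_a [(0.77, [492.4, -182.1, 1.6]), (0.69, [504.1, 157.9, 0.0]), (0.6, [500.0, -10.3, 0.3])]
top module_b [(0.77, [492.4, -182.1, 1.6]), (0.69, [504.1, 157.9, 0.0]), (0.6, [500.0, -10.3, 0.3])]
top module_c [(0.77, [492.4, -182.1, 1.6]), (0.69, [504.1, 157.9, 0.0]), (0.6, [500.0, -10.3, 0.3])]
top jar [(0.52, [643.6, -45.2, 2.3])]
top tray []
```

View pics/a.png

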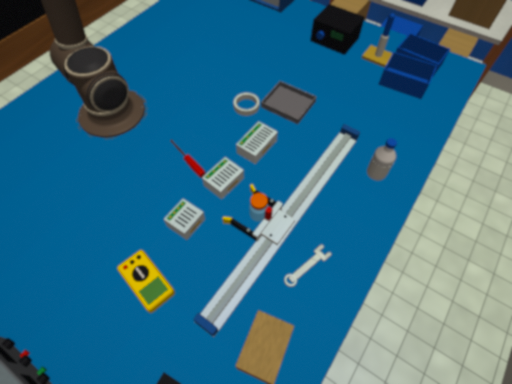

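View pics/b.png

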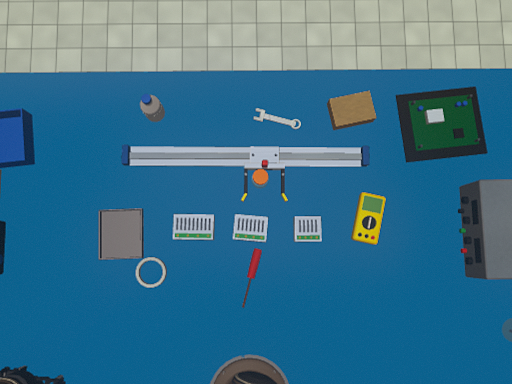

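```bash
python3 - <<'E'
from h import *
def rects(c,qs):
    env.grab_frame(c)
    for q,z in qs:
        for d in env.masks_of(c,q)[:3]:
            m=d["mask"].astype(np.uint8)
            cs,_=cv2.findContours(m,0,2);k=max(cs,key=cv2.contourArea)
            pts=np.array([ray(c,*p[0],z)[:2] for p in k],np.float32)
            print(c,q,round(d["conf"],2),m.sum(),[np.round(x,2) for x in cv2.minAreaRect(pts)])
rects("top",[("module_b",45),("rail",20),("tray",25),("jar",80),("carriage",30)])
E
```

```text
top module_b 0.91 848 [array([497.89, -11.07]), array([99.87, 76.17]), np.float64(83.94)]
top module_b 0.68 1047 [array([502.8 , 157.99]), array([122.31,  74.52]), np.float64(89.15)]
top module_b 0.59 731 [array([ 494.68, -182.37]), array([87.52, 74.74]), np.float64(89.11)]
top rail 0.69 4145 [array([724.51, 186.01]), array([393.65,  63.06]), np.float64(88.03)]
top rail 0.29 1034 [array([667.9 , -55.81]), array([134.9 , 171.99]), np.float64(89.18)]
top tray 0.91 2230 [array([488.46, 378.58]), array([148.78, 132.67]), np.float64(0.79)]
top jar 0.59 964 [array([657.72, -56.56]), array([123.58, 159.09]), np.float64(89.27)]
top jar 0.5 266 [array([640.99, -41.85]), array([47.33, 53.85]), np.float64(89.14)]
top carriage 0.69 910 [array([667.3 , -58.94]), array([131.  , 164.09]), np.float64(87.78)]
```

The scene camera shows three modules: 80 mm at (184,217), 100 mm at (222,177) and 120 mm at (257,141). The jar is in the bay at (260,203), with the post at (268,211) and the tray at (289,102). The top view agrees. The middle module, at (250,228), is the 100 mm one, yawed about -6°, with a screwdriver behind it at (254,262). Next I'm moving the wrist camera over the bay and this module.

>>> {"op": "send_rows", "data": {"deltas": "1 -0.032 -0.024 -0.006 0 0 -0.043; 1 -0.064 -0.048 -0.012 0 0 -0.086; 1 -0.095 -0.071 -0.017 0 0 -0.128; 1 -0.127 -0.095 -0.023 0 0 -0.128; 1 -0.158 -0.119 -0.029 0 0 -0.128"}}

```text
clock: 1.62
tcp_pos: [256.2, 351.3, 260.6]
eef_rot: [-0.002, 3.141, 0.0]
force: [0.9, 0.3, 0.6]
width: 0.999
grip_force: 0.0
```

>>> {"op": "send_rows", "data": {"deltas": "1 -0.025 -0.032 -0.006 0 0 0; 1 -0.05 -0.064 -0.012 0 0 0; 1 -0.075 -0.096 -0.018 0 0 0; 1 -0.101 -0.128 -0.024 0 0 0"}}

```text
clock: 1.95
tcp_pos: [357.2, 223.1, 285.0]
eef_rot: [-0.001, 3.141, 0.001]
force: [0.6, 1.1, -0.2]
width: 1.002
grip_force: 0.0
```

>>> {"op": "send_rows", "data": {"deltas": "1 -0.025 -0.032 -0.006 0 0 0; 1 -0.05 -0.064 -0.012 0 0 0; 1 -0.075 -0.096 -0.018 0 0 0; 1 -0.101 -0.128 -0.024 0 0 0"}}

```text
clock: 2.28
tcp_pos: [458.4, 94.9, 309.0]
eef_rot: [0.0, 3.141, 0.0]
force: [1.0, 0.7, 0.4]
width: 0.998
grip_force: 0.0
```

>>> {"op": "send_rows", "data": {"deltas": "1 -0.025 -0.032 -0.006 0 0 0; 1 -0.05 -0.064 -0.012 0 0 0; 1 -0.075 -0.096 -0.018 0 0 0; 1 -0.101 -0.128 -0.024 0 0 0; 1 -0.101 -0.128 -0.024 0 0 0"}}

```text
clock: 2.7
tcp_pos: [562.3, -36.3, 330.8]
eef_rot: [-0.008, -3.141, 0.003]
force: [-1.8, 0.5, -1.0]
width: 1.0
grip_force: 0.0
```

```bash
python3 - <<'E'
from h import *
s=env.sense();print(s["clock"],s["tcp_pos"],R.from_rotvec(s["eef_rot"]).as_matrix().round(3))
cv2.imwrite("pics/w1.png",env.grab_frame("wrist"))
T=np.array(env.camera_params("wrist")["world_from_camera"]);print(T.round(2),env.camera_params("wrist")["intrinsics"])
for q in("bay","post_top","module_b","jar","rail"):
    print(q,w("wrist",q))
for q,z in(("module_b",45),("jar",80)):
    for d in env.masks_of("wrist",q)[:3]:
        m=d["mask"].astype(np.uint8)
        cs,_=cv2.findContours(m,0,2);k=max(cs,key=cv2.contourArea)
        pts=np.array([ray("wrist",*p[0],z)[:2] for p in k],np.float32)
        print(q,round(d["conf"],2),m.sum(),[np.round(x,2) for x in cv2.minAreaRect(pts)],cv2.boundingRect(k))
E
```

```text
2.7 [562.33802338 -36.25034936 330.81256716] [[-1.     0.005 -0.   ]
 [ 0.005  1.    -0.002]
 [ 0.    -0.002 -1.   ]]
[[ 0.0000e+00  9.5000e-01  3.2000e-01  4.7854e+02]
 [ 1.0000e+00 -0.0000e+00 -0.0000e+00 -3.3290e+01]
 [-0.0000e+00  3.2000e-01 -9.5000e-01  4.7335e+02]
 [ 0.0000e+00  0.0000e+00  0.0000e+00  1.0000e+00]] [[281.62513636   0.         259.60775909]
 [  0.         281.62513636 189.12114889]
 [  0.           0.           1.        ]]
bay []
post_top [(0.73, [680.8, -50.4, 89.6])]
module_b [(0.94, [498.8, 166.6, 0.1]), (0.92, [491.5, -4.3, -0.7]), (0.72, [489.5, -177.1, -1.8])]
jar [(0.74, [641.2, -29.9, -1.5]), (0.54, [678.0, -50.8, 93.7])]
rail [(0.82, [709.4, 8.5, 2.8])]
module_b 0.78 3299 [array([ 490.19, -171.65]), array([75.73, 90.44]), np.float64(0.11)] (130, 77, 66, 55)
module_b 0.73 3575 [array([492.94,  -3.8 ]), array([99.98, 75.15]), np.float64(84.49)] (242, 77, 73, 59)
module_b 0.67 4802 [array([496.97, 160.98]), array([135.27,  76.98]), np.float64(88.17)] (343, 82, 97, 56)
jar 0.62 1134 [array([630.55, -33.89]), array([46.4 , 70.18]), np.float64(83.36)] (241, 181, 32, 44)
```

View pics/w1.png

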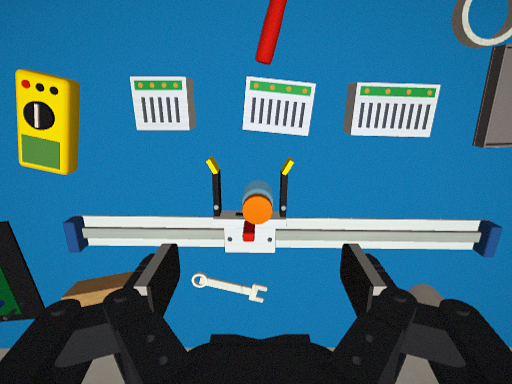

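The wrist view (image right = +y) shows the lid at (257,210), post at (248,232) and wings at (212,167) and (288,167). The module is at (280,107), the rail end blocks at (75,234) and (488,238), and the screwdriver handle at (267,40). Next I'm triangulating the colours from the top and wrist cameras.

```bash
cat >> h.py <<'E'
def blobs(im,lo,hi,amin=15):
    m=cv2.inRange(cv2.cvtColor(im,cv2.COLOR_BGR2HSV),lo,hi)
    n,_,st,c=cv2.connectedComponentsWithStats(m)
    return [(int(st[i,4]),c[i].round(1).tolist(),st[i,:4].tolist()) for i in range(1,n) if st[i,4]>=amin]
def line(cam,uv):
    P=env.camera_params(cam);K=np.array(P["intrinsics"]);T=np.array(P["world_from_camera"])
    d=T[:3,:3]@np.linalg.solve(K,[*uv,1]);return T[:3,3],d/np.linalg.norm(d)
def tri(obs):
    A=np.zeros((3,3));b=np.zeros(3)
    for cam,uv in obs:
        o,d=line(cam,uv);M=np.eye(3)-np.outer(d,d);A+=M;b+=M@o
    return np.linalg.solve(A,b).round(1)
E
python3 - <<'E'
from h import *
s=env.sense();print(s["tcp_pos"])
for c in("wrist","top","scene"):
    im=env.grab_frame(c)
    print(c,"orange",blobs(im,(5,150,150),(16,255,255)))
    print(c,"yellow",blobs(im,(22,150,120),(32,255,255),8))
    print(c,"red",blobs(im,(0,150,80),(4,255,255),8))
    print(c,"navy",blobs(im,(105,120,20),(125,255,120),40))
    print(c,"green",blobs(im,(50,80,50),(80,255,255),40))
    print(w(c,"jar"),w(c,"post_top"),w(c,"bay"),w(c,"tray"))
E
```

```text
[558.02851403 -30.0878982  332.85890855]
wrist orange [(661, [252.1, 211.7], [238, 198, 30, 28])]
wrist yellow [(3594, [45.5, 116.3], [12, 71, 62, 104]), (130, [208.7, 167.0], [202, 158, 14, 18]), (99, [282.5, 168.8], [277, 160, 12, 18])]
wrist red [(1055, [267.1, 32.5], [253, 0, 30, 67]), (36, [22.0, 84.6], [19, 81, 8, 8]), (174, [244.0, 233.8], [239, 224, 11, 19])]
wrist navy [(306, [74.9, 231.4], [61, 216, 24, 36]), (345, [478.0, 238.3], [467, 223, 28, 36])]
wrist green [(327, [154.2, 87.0], [130, 83, 49, 9]), (458, [275.5, 90.9], [246, 83, 61, 16]), (563, [391.7, 95.2], [355, 90, 75, 11]), (931, [37.3, 152.0], [19, 136, 37, 33]), (334, [5.3, 299.3], [0, 275, 17, 40])]
[(0.9, [643.8, -41.1, 0.7])] [(0.74, [681.2, -54.6, 90.6])] [] []
top orange []
top yellow [(718, [367.3, 221.5], [353, 193, 32, 51])]
top red []
top navy [(606, [24.6, 142.4], [0, 109, 35, 59]), (139, [10.0, 113.8], [0, 110, 21, 9])]
top green [(2715, [443.3, 123.2], [408, 94, 71, 57]), (244, [371.8, 204.1], [362, 196, 20, 17]), (73, [199.7, 235.4], [189, 234, 22, 4])]
[] [] [] [(0.92, [483.5, 383.2, 2.0])]
scene o
[... 290 characters left out ...]
8.1, 213.0], [266, 208, 5, 11]), (21, [23.2, 354.5], [20, 352, 7, 6])]
scene navy [(164, [275.6, 4.0], [252, 0, 41, 11]), (64, [322.5, 2.0], [311, 0, 18, 9]), (53, [417.3, 1.3], [408, 0, 17, 5]), (3424, [411.1, 52.3], [367, 3, 83, 95]), (97, [319.9, 34.5], [315, 29, 11, 12]), (433, [504.3, 61.6], [491, 39, 21, 39]), (253, [481.1, 49.1], [471, 40, 22, 20]), (78, [349.7, 132.2], [341, 127, 18, 12]), (56, [207.1, 328.7], [195, 320, 22, 16])]
scene green [(42, [246.7, 136.6], [241, 131, 13, 12]), (271, [153.0, 290.2], [142, 280, 23, 22]), (42, [40.0, 371.3], [36, 368, 9, 8])]
[(0.78, [647.5, -41.5, 0.1])] [(0.87, [689.8, -55.9, 92.3])] [(0.89, [637.2, -54.9, -4.9])] [(0.62, [481.3, 379.6, 0.4])]
```

```bash
python3 - <<'E'
from h import *
print("lid",tri([("wrist",(252.1,211.7)),("scene",(258.5,200.1))]))
print("post",tri([("wrist",(244,233.8)),("scene",(268.1,213))]))
L=tri([("wrist",(74.9,231.4)),("scene",(207.1,328.7))]);Rr=tri([("wrist",(478,238.3)),("scene",(349.7,132.2))])
print("ends",L,Rr,np.degrees(np.arctan2(-(Rr-L)[0],(Rr-L)[1])),(L+Rr)/2)
a,b=ray("wrist",74.9,231.4,20),ray("wrist",478,238.3,20);print(np.degrees(np.arctan2(-(b-a)[0],(b-a)[1])),(a+b)/2)
print("wings",ray("wrist",208.7,167,28),ray("wrist",282.5,168.8,28))
env.grab_frame("wrist")
for d in env.masks_of("wrist","module_b")[:3]:
    m=d["mask"].astype(np.uint8)
    cs,_=cv2.findContours(m,0,2);k=max(cs,key=cv2.contourArea)
    pts=np.array([ray("wrist",*p[0],45)[:2] for p in k],np.float32)
    print([np.round(x,2) for x in cv2.minAreaRect(pts)])
for uv in [(246,0),]:pass
for u,v in((268,66),(253,60),(283,0)):print("driver",ray("wrist",u,v,12).round(0))
print(env.sense()["tcp_pos"],env.sense()["eef_rot"])
E
```

```text
lid [646.  -42.7  77.4]
post [687.3 -56.7  69.6]
ends [ 719.8 -374.6    1.8] [727.6 373.1  11.5] -0.5976874006832542 [723.7   -0.75   6.65]
-1.0397511214066477 [7.15651062e+02 2.20903408e-01 2.00000000e+01]
wings [ 588.16035576 -114.31484057   28.        ] [591.10967026   6.04286501  28.        ]
[array([503.3 , 154.05]), array([131.79,  76.04]), np.float64(88.2)]
[array([497.6 ,  -9.97]), array([100.17,  76.21]), np.float64(84.01)]
[array([ 493.25, -177.34]), array([75.96, 90.64]), np.float64(0.01)]
driver [435. -19.  12.]
driver [427. -41.  12.]
driver [349.   2.  12.]
[558.67102331 -31.20492072 332.28143941] [ 1.55608920e-04 -3.14155217e+00  2.24684798e-05]
```

>>> {"op": "send_rows", "data": {"deltas": "1 -0.04 -0.005 0.02 0 0 0; 1 -0.075 -0.01 0.04 0 0 0; 1 -0.086 -0.011 0.08 0 0 0; 1 -0.086 -0.011 0.12 0 0 0; 1 -0.086 -0.011 0.16 0 0 0"}}

```text
clock: 4.37
tcp_pos: [645.6, -42.3, 169.6]
eef_rot: [0.0, -3.141, -0.0]
force: [0.8, -0.3, -0.3]
width: 0.999
grip_force: 0.0
```

>>> {"op": "send_rows", "data": {"deltas": "1 0 0 0.03 0 0 0; 1 0 0 0.05 0 0 0; 1 0 0 0.05 0 0 0; 1 0 0 0.05 0 0 0"}}

```text
clock: 4.7
tcp_pos: [643.9, -42.1, 121.5]
eef_rot: [0.0, -3.139, -0.0]
force: [-0.2, 0.6, 1.2]
width: 1.001
grip_force: 0.0
```

```bash
python3 - <<'E'
from h import *
print(env.sense()["tcp_pos"],env.sense()["eef_rot"])
im=env.grab_frame("wrist");cv2.imwrite("pics/w2.png",im)
b=blobs(im,(5,150,150),(16,255,255));print(b)
for x in b: print(ray("wrist",*x[1],78))
print(w("wrist","jar"))
E
```

```text
[643.91182412 -42.11290304 121.53739008] [ 2.43967954e-04 -3.13906601e+00 -2.05872609e-04]
[(2946, [260.8, 217.2], [229, 188, 64, 59])]
[647.25879861 -41.12291299  78.        ]
[(0.94, [647.4, -39.3, -0.8])]
```

View pics/w2.png

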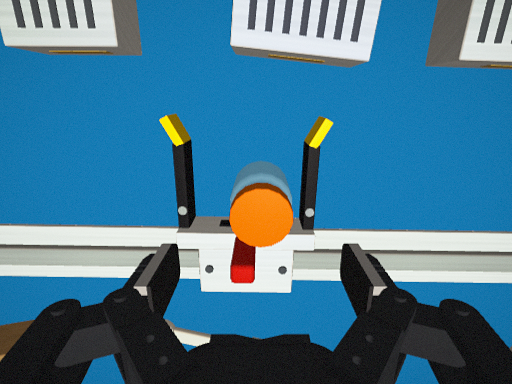

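The lid is at (261,217), centred between the fingers, and the walls at (184,190) and (311,185) are clear of them. I'm descending and gripping.

>>> {"op": "send_rows", "data": {"deltas": "1 -0.003 0.001 0.025 0 0 0; 1 -0.003 0.001 0.05 0 0 0; 1 -0.003 0.001 0.075 0 0 0; 1 -0.003 0.001 0.075 0 0 0"}}

```text
clock: 5.13
tcp_pos: [646.2, -41.0, 44.7]
eef_rot: [0.0, -3.138, -0.0]
force: [-1.2, 1.9, 0.3]
width: 1.004
grip_force: 0.0
```

>>> {"op": "send_rows", "data": {"deltas": "0 0 0 0 0 0 0; 0 0 0 0 0 0 0; 0 0 0 0 0 0 0; 0 0 0 0 0 0 0; 0 0 0 0 0 0 0", "force": 40}}

```text
clock: 5.55
tcp_pos: [649.4, -41.2, 50.3]
eef_rot: [-0.0, 3.137, -0.0]
force: [0.5, 0.7, 6.8]
width: 0.537
grip_force: 40.9
```

>>> {"op": "send_rows", "data": {"deltas": "0 0 0 0 0 0 0; 0 0 0 0 0 0 0; 0 0 0 0 0 0 0; 0 0 0 0 0 0 0", "force": 40}}

```text
clock: 5.88
tcp_pos: [649.4, -41.2, 50.3]
eef_rot: [-0.0, 3.137, -0.0]
force: [-0.2, 0.3, 6.8]
width: 0.535
grip_force: 40.8
```

>>> {"op": "send_rows", "data": {"deltas": "0 0 0 -0.03 0 0 0; 0 0 0 -0.06 0 0 0; 0 0 0 -0.09 0 0 0; 0 0 0 -0.12 0 0 0; 0 0 0 -0.12 0 0 0"}}

```text
clock: 6.3
tcp_pos: [650.5, -41.3, 175.5]
eef_rot: [-0.0, 3.13, -0.001]
force: [0.7, -0.5, -0.5]
width: 0.536
grip_force: 41.5
```

>>> {"op": "send_rows", "data": {"deltas": "0 0.007 0.018 0 0 0 0; 0 0.02 0.052 0 0 0 0; 0 0.033 0.087 0 0 0 0; 0 0.047 0.122 0 0 0 0; 0 0.06 0.157 0 0 0 0"}}

```text
clock: 6.72
tcp_pos: [586.8, 117.0, 167.5]
eef_rot: [0.001, 3.141, 0.0]
force: [0.4, -0.6, -1.9]
width: 0.532
grip_force: 41.5
```

>>> {"op": "send_rows", "data": {"deltas": "0 0.013 0.035 0 0 0 0; 0 0.027 0.07 0 0 0 0; 0 0.04 0.105 0 0 0 0; 0 0.053 0.139 0 0 0 0; 0 0.067 0.174 0 0 0 0"}}

```text
clock: 7.13
tcp_pos: [519.8, 291.3, 167.6]
eef_rot: [0.0, 3.141, 0.0]
force: [0.1, 0.9, -2.3]
width: 0.532
grip_force: 41.5
```

>>> {"op": "send_rows", "data": {"deltas": "0 0.013 0.035 0 0 0 0; 0 0.023 0.06 0 0 0 0; 0 0.03 0.08 0 0 0 0; 0 0.035 0.09 0 0 0 0; 0 0.035 0.09 0 0 0 0"}}

```text
clock: 7.55
tcp_pos: [484.5, 381.7, 167.2]
eef_rot: [0.005, -3.141, -0.001]
force: [-0.4, -1.0, -1.4]
width: 0.531
grip_force: 41.5
```

```bash
python3 - <<'E'
from h import *
s=env.sense();print(s["clock"],s["tcp_pos"],s["eef_rot"],s["width"],s["grip_force"])
im=env.grab_frame("top")
for d in env.masks_of("top","tray")[:1]:
    m=d["mask"].astype(np.uint8)
    cs,_=cv2.findContours(m,0,2);k=max(cs,key=cv2.contourArea)
    print(cv2.minAreaRect(np.array([ray("top",*p[0],25)[:2] for p in k],np.float32)))
im=env.grab_frame("scene");cv2.imwrite("pics/s2.png",cv2.resize(im[40:240,150:400],None,fx=2.4,fy=2.4))
print(w("scene","tray"),w("scene","jar"))
env.grab_frame("wrist");print(w("wrist","tray"),w("wrist","jar"))
E
```

```text
7.55 [484.51832341 381.69740535 167.20491496] [ 4.84389680e-03 -3.14145785e+00 -5.66982253e-04] 0.5312952401943994 41.47755562065868
((487.7994384765625, 377.92657470703125), (149.60792541503906, 131.3877410888672), 0.7940097451210022)
[(0.57, [481.9, 378.3, -0.3])] [(0.51, [480.0, 381.3, 113.4])]
[(0.95, [487.0, 385.0, -2.1])] [(0.92, [482.8, 380.2, 116.4])]
```

View pics/s2.png

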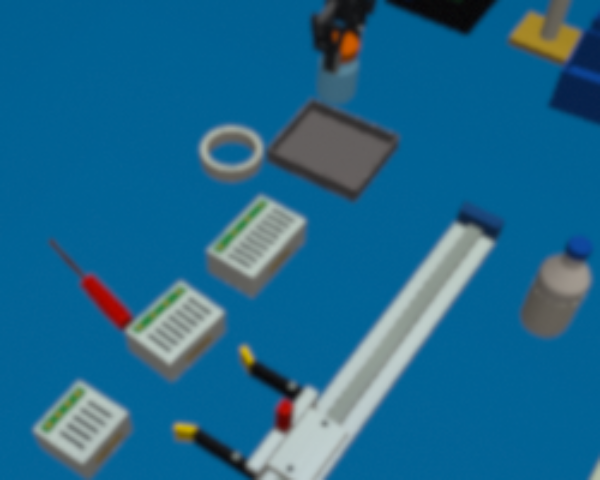

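The jar is held upright above the tray (crop: jar at (340,75), tray at (333,150)), and the bay is empty. I'm lowering it by about 113 mm.

>>> {"op": "send_rows", "data": {"deltas": "0 0 0 0.035 0 0 0; 0 0 0 0.07 0 0 0; 0 0 0 0.09 0 0 0; 0 0 0 0.104 0 0 0; 0 0 0 0.108 0 0 0"}}

```text
clock: 8.37
tcp_pos: [484.4, 378.1, 56.2]
eef_rot: [-0.001, -3.138, 0.005]
force: [0.2, -0.5, -2.3]
width: 0.54
grip_force: 41.5
```

>>> {"op": "send_rows", "data": {"deltas": "0 0 0 0.004 0 0 0; 0 0 0 0.006 0 0 0; 0 0 0 0.006 0 0 0"}}

```text
clock: 8.62
tcp_pos: [486.2, 380.0, 54.7]
eef_rot: [0.0, 3.14, 0.002]
force: [-0.8, -0.0, -0.5]
width: 0.535
grip_force: 41.5
```

>>> {"op": "send_rows", "data": {"deltas": "0 0 0 0.001 0 0 0; 1 0 0 0.001 0 0 0; 1 0 0 0.001 0 0 0; 1 0 0 0.001 0 0 0; 1 0 0 0.001 0 0 0"}}

```text
clock: 9.03
tcp_pos: [485.8, 380.1, 52.6]
eef_rot: [-0.0, 3.141, 0.001]
force: [-0.1, -0.3, -0.3]
width: 1.0
grip_force: 0.0
```

>>> {"op": "send_rows", "data": {"deltas": "1 0 0 0 0 0 0; 1 0 0 0 0 0 0; 1 0 0 -0.03 0 0 0; 1 0 0 -0.065 0 0 0; 1 0 0 -0.1 0 0 0"}}

```text
clock: 9.45
tcp_pos: [484.9, 379.3, 152.5]
eef_rot: [0.0, -3.14, 0.002]
force: [0.9, 1.2, 0.3]
width: 1.002
grip_force: 0.0
```

>>> {"op": "send_rows", "data": {"deltas": "1 0 0 -0.03 0 0 0; 1 0 0 -0.06 0 0 0; 1 0 0 -0.06 0 0 0"}}

```text
clock: 9.7
tcp_pos: [487.3, 381.2, 219.2]
eef_rot: [-0.0, 3.134, 0.009]
force: [0.1, 0.5, 0.4]
width: 1.003
grip_force: 0.0
```

```bash
python3 - <<'E'
from h import *
s=env.sense();print(s["clock"],s["tcp_pos"],s["eef_rot"])
o={c:env.grab_frame(c) for c in("wrist","scene")}
bl={c:blobs(o[c],(5,150,150),(16,255,255)) for c in o};print(bl)
print("lid",tri([(c,max(bl[c])[1]) for c in o]), w("wrist","jar"),w("scene","jar"),w("wrist","tray"))
cv2.imwrite("pics/w3.png",o["wrist"])
# clean top view for rail/module
im=env.grab_frame("top");cv2.imwrite("pics/t3.png",im)
for q,z in(("module_b",45),("carriage",30),("tray",25)):
  for d in env.masks_of("top",q)[:3]:
    m=d["mask"].astype(np.uint8)
    cs,_=cv2.findContours(m,0,2);k=max(cs,key=cv2.contourArea)
    r=cv2.minAreaRect(np.array([ray("top",*p[0],z)[:2] for p in k],np.float32));print(q,[np.round(x,2) for x in r])
print("navy",blobs(im,(105,100,20),(125,255,150),30))
E
```

```text
9.7 [487.29678222 381.24039968 219.24121347] [-3.21659146e-04  3.13398804e+00  9.29565618e-03]
{'wrist': [(947, [256.3, 176.1], [236, 152, 45, 43])], 'scene': [(95, [288.8, 86.2], [283, 82, 13, 9])]}
lid [482.9 377.8  81.8] [(0.77, [478.6, 379.0, -3.7])] [(0.92, [479.4, 380.2, 0.8])] []
module_b [array([ 493.18, -182.28]), array([81.54, 71.73]), np.float64(89.1)]
module_b [array([497.25, -11.74]), array([98.78, 80.44]), np.float64(88.92)]
module_b [array([502.84, 158.24]), array([121.82,  74.5 ]), np.float64(89.11)]
carriage [array([664.36, -60.56]), array([137.12, 167.69]), np.float64(86.5)]
tray [array([487.84, 378.07]), array([149.87, 131.66]), np.float64(0.79)]
navy [(827, [21.0, 136.7], [0, 108, 35, 60]), (133, [125.0, 154.1], [122, 145, 8, 20]), (146, [364.7, 155.5], [361, 146, 8, 20]), (30, [1.1, 258.5], [0, 254, 5, 11])]
```

View pics/w3.png

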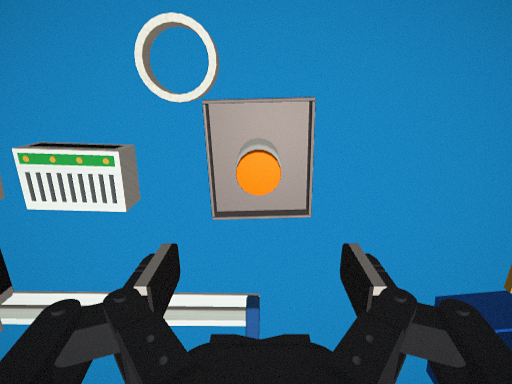

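The jar stands upright near the tray's centre, with its lid at (258,172). Next I'm going above and behind module_b and looking again.

>>> {"op": "send_rows", "data": {"deltas": "1 0.003 -0.025 0 0 0 0.009; 1 0.008 -0.065 0 0 0 0.009; 1 0.012 -0.105 0 0 0 0.009; 1 0.017 -0.145 0 0 0 0.009; 1 0.022 -0.185 0 0 0 0.009"}}

```text
clock: 10.57
tcp_pos: [462.8, 193.3, 211.7]
eef_rot: [-0.027, -3.141, 0.001]
force: [0.7, 0.0, 0.1]
width: 1.002
grip_force: 0.0
```

>>> {"op": "send_rows", "data": {"deltas": "1 0.006 -0.04 0 0 0 0; 1 0.012 -0.08 0 0 0 0; 1 0.018 -0.12 0 0 0 0; 1 0.024 -0.16 0 0 0 0; 1 0.029 -0.185 0 0 0 0"}}

```text
clock: 10.98
tcp_pos: [430.1, 7.7, 212.1]
eef_rot: [-0.03, -3.141, 0.001]
force: [-0.1, -0.2, 0.5]
width: 1.0
grip_force: 0.0
```

>>> {"op": "send_rows", "data": {"deltas": "1 0.001 -0.01 0 0 0 0; 1 0.002 -0.018 0 0 0 0; 1 0.002 -0.018 0 0 0 0; 1 0.002 -0.018 0 0 0 0"}}

```text
clock: 11.32
tcp_pos: [429.3, -7.0, 212.1]
eef_rot: [-0.028, -3.141, -0.001]
force: [-0.5, -0.1, 0.2]
width: 0.997
grip_force: 0.0
```

```bash
python3 - <<'E'
from h import *
s=env.sense();print(s["clock"],s["tcp_pos"],R.from_rotvec(s["eef_rot"]).as_matrix().round(3))
a,b=ray("top",125,154.1,20),ray("top",364.7,155.5,20);print("rail top",a,b,np.degrees(np.arctan2((b-a)[0],-(b-a)[1])))
im=env.grab_frame("wrist");cv2.imwrite("pics/w4.png",im)
print(w("wrist","module_b"),w("wrist","post_top"),w("wrist","bay"))
for d in env.masks_of("wrist","module_b")[:3]:
    m=d["mask"].astype(np.uint8)
    cs,_=cv2.findContours(m,0,2);k=max(cs,key=cv2.contourArea)
    print([np.round(x,2) for x in cv2.minAreaRect(np.array([ray("wrist",*p[0],45)[:2] for p in k],np.float32))])
for x in blobs(im,(0,150,80),(4,255,255),40): print("red",x,ray("wrist",*x[1],10).round(0),ray("wrist",x[2][0],x[1][1],10).round(0),ray("wrist",x[2][0]+x[2][2],x[1][1],10).round(0),ray("wrist",x[1][0],x[2][1]+x[2][3],10).round(0))
for x in blobs(im,(50,80,50),(80,255,255),40): print("green",x,ray("wrist",*x[1],45).round(1))
E
```

```text
11.3167 [429.29371964  -7.03050692 212.11708877] [[-1.     0.018 -0.   ]
 [ 0.018  1.     0.   ]
 [ 0.     0.    -1.   ]]
rail top [730.49627172 371.98506028  20.        ] [ 716.58828012 -370.24093321   20.        ] -1.073495109715119
[(0.96, [492.4, -180.6, -1.5]), (0.93, [496.7, -8.2, -1.4]), (0.8, [503.1, 162.3, -2.1])] [] []
[array([494.32, 154.74]), array([134.42,  89.27]), np.float64(87.67)]
[array([489.68,  -8.73]), array([99.62, 90.36]), np.float64(84.42)]
[array([ 485.82, -173.12]), array([96.24, 87.93]), np.float64(89.13)]
red (1458, [248.3, 132.7], [232, 94, 34, 77]) [390. -20.  10.] [390. -39.  10.] [391.   2.  10.] [438. -21.  10.]
green (446, [112.0, 203.4], [83, 199, 59, 10]) [ 465.7 -181.4   45. ]
green (609, [259.9, 205.0], [223, 198, 75, 15]) [470.4  -6.9  45. ]
green (770, [402.6, 207.1], [357, 202, 93, 11]) [475.7 161.9  45. ]
green (49, [0.6, 278.4], [0, 263, 3, 27]) [ 567.7 -345.1   45. ]
```

View pics/w4.png

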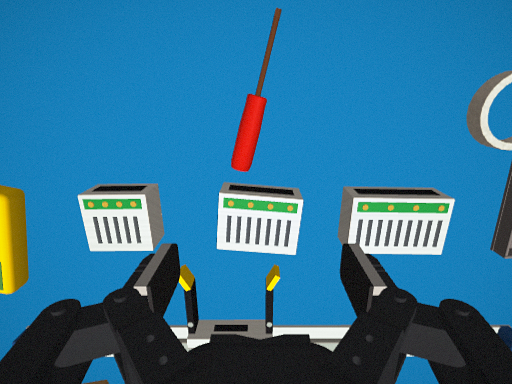

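The screwdriver handle ends at (241,171), about 20 mm behind the module's rear face, and lies between where the two fingers will come down. I'm descending astride it, then pushing gently to square the module.

>>> {"op": "send_rows", "data": {"deltas": "0.88 -0.007 0 0.04 0 0 0; 0.88 -0.007 0 0.08 0 0 0; 0.88 -0.007 0 0.12 0 0 0; 0.88 -0.007 0 0.15 0 0 0; 0.88 -0.007 0 0.15 0 0 0"}}

```text
clock: 11.98
tcp_pos: [431.6, -7.0, 56.6]
eef_rot: [-0.026, -3.131, -0.0]
force: [-1.0, -0.2, -0.2]
width: 0.879
grip_force: 0.0
```

>>> {"op": "send_rows", "data": {"deltas": "0.88 0 0 0.02 0 0 0; 0.88 0 0 0.04 0 0 0; 0.88 0 0 0.05 0 0 0; 0.88 0 0 0.05 0 0 0"}}

```text
clock: 12.32
tcp_pos: [435.4, -7.4, 11.7]
eef_rot: [-0.027, -3.139, -0.0]
force: [-0.8, -0.8, 0.4]
width: 0.876
grip_force: 0.0
```

>>> {"op": "send_rows", "data": {"deltas": "0.88 -0.008 0 0 0 0 0; 0.88 -0.016 0 0 0 0 0; 0.88 -0.022 0 0 0 0 0; 0.88 -0.028 0 0 0 0 0; 0.88 -0.034 0 0 0 0 0"}}

```text
clock: 12.73
tcp_pos: [471.1, -8.3, 13.0]
eef_rot: [0.028, 3.141, 0.0]
force: [-2.4, 0.0, 1.9]
width: 0.877
grip_force: 1.2
```

```bash
python3 - <<'E'
from h import *
s=env.sense();print(s["clock"],s["tcp_pos"],s["eef_rot"],s["force"],s["width"])
im=env.grab_frame("wrist");cv2.imwrite("pics/w5.png",im)
E
```

```text
12.7333 [471.0779913   -8.32092535  12.99755521] [2.79577711e-02 3.14079316e+00 5.37670835e-05] [-2.36385716  0.04768323  1.85357529] 0.8773120461007154
```

View pics/w5.png

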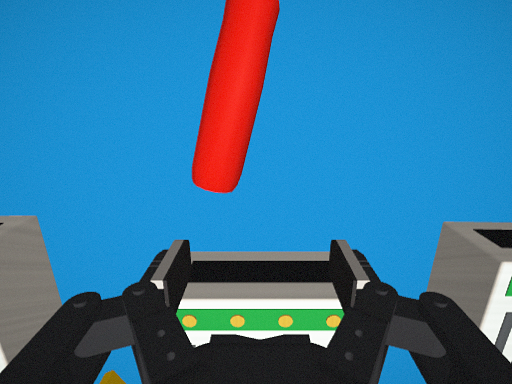

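The module is squared: its rear edge runs level at row 252 and sits centred between the fingers. I'm backing off and rising to measure the module against the bay.

>>> {"op": "send_rows", "data": {"deltas": "0.88 0.004 0 0 0 0 0; 0.88 0.006 0 -0.03 0 0 0; 0.88 0.006 0 -0.07 0 0 0; 0.88 0.006 0 -0.11 0 0 0; 0.88 0.006 0 -0.15 0 0 0"}}

```text
clock: 13.2
tcp_pos: [463.1, -8.2, 163.9]
eef_rot: [-0.028, -3.141, -0.0]
force: [1.1, -0.2, -0.7]
width: 0.879
grip_force: 0.0
```

>>> {"op": "send_rows", "data": {"deltas": "1 -0.02 -0.005 -0.03 0 0 0; 1 -0.045 -0.01 -0.06 0 0 0; 1 -0.065 -0.015 -0.09 0 0 0; 1 -0.08 -0.02 -0.12 0 0 0; 1 -0.09 -0.02 -0.14 0 0 0"}}

```text
clock: 13.62
tcp_pos: [555.0, -30.6, 305.0]
eef_rot: [0.029, 3.138, -0.001]
force: [-0.0, -0.1, -1.1]
width: 1.001
grip_force: 0.0
```

>>> {"op": "send_rows", "data": {"deltas": "1 0 0 0 0 0 0; 1 0 0 0 0 0 0; 1 0 0 0 0 0 0; 1 0 0 0 0 0 0"}}

```text
clock: 13.95
tcp_pos: [552.7, -29.7, 301.1]
eef_rot: [-0.028, -3.139, -0.0]
force: [0.1, 0.3, -0.7]
width: 1.001
grip_force: 0.0
```

```bash
cat > m.py <<'E'
from h import *
s=env.sense();print(s["clock"],s["tcp_pos"],s["eef_rot"])
im=env.grab_frame("wrist");cv2.imwrite("pics/w6.png",im)
print(w("wrist","module_b"),w("wrist","post_top"),w("wrist","bay"))
for d in env.masks_of("wrist","module_b")[:3]:
    m=d["mask"].astype(np.uint8)
    cs,_=cv2.findContours(m,0,2);k=max(cs,key=cv2.contourArea)
    print([np.round(x,2) for x in cv2.minAreaRect(np.array([ray("wrist",*p[0],45)[:2] for p in k],np.float32))])
for x in blobs(im,(22,150,120),(32,255,255),30): print("yellow",x,ray("wrist",*x[1],30).round(1))
for x in blobs(im,(0,150,80),(4,255,255),40): print("red",x,ray("wrist",*x[1],85).round(1))
for x in blobs(im,(50,80,50),(80,255,255),100): print("green",x,ray("wrist",*x[1],45).round(1))
E
python3 m.py
```

```text
13.95 [552.68295111 -29.67500759 301.14558469] [-2.77722379e-02 -3.13941331e+00 -1.70332398e-04]
[(0.86, [521.2, -7.5, -1.3]), (0.78, [492.6, -180.9, -0.6]), (0.7, [503.4, 162.4, -0.8])] [(0.76, [686.9, -54.0, 91.4])] []
[array([ 493.04, -176.64]), array([91.35, 74.36]), np.float64(89.01)]
[array([519.92,  -8.92]), array([ 77.31, 101.75]), np.float64(0.18)]
[array([503.17, 154.1 ]), array([133.25,  75.57]), np.float64(87.7)]
yellow (3863, [33.4, 127.9], [0, 79, 62, 109]) [ 510.5 -356.6   30. ]
yellow (117, [284.4, 176.7], [279, 167, 12, 20]) [590.2   7.4  30. ]
yellow (153, [205.8, 176.8], [199, 168, 14, 19]) [ 588.3 -112.7   30. ]
red (1178, [264.7, 33.6], [250, 0, 31, 69]) [405.1 -21.4  85. ]
red (41, [4.9, 94.2], [1, 91, 8, 7]) [ 464.7 -336.5   85. ]
red (234, [244.4, 246.6], [238, 235, 13, 23]) [678.3 -53.9  85. ]
green (392, [145.1, 93.4], [120, 89, 51, 10]) [ 466.4 -182.1   45. ]
green (667, [400.8, 97.0], [361, 92, 81, 11]) [477.  161.7  45. ]
green (478, [274.6, 112.9], [243, 109, 65, 9]) [494.7  -8.2  45. ]
green (1054, [23.4, 164.9], [3, 148, 41, 35]) [ 561.5 -373.7   45. ]
```

>>> {"op": "send_rows", "data": {"deltas": "1 -0.03 -0.005 0.02 0 0 0; 1 -0.065 -0.01 0.04 0 0 0; 1 -0.1 -0.016 0.06 0 0 0; 1 -0.133 -0.023 0.08 0 0 0; 1 -0.133 -0.023 0.12 0 0 0"}}

```text
clock: 14.62
tcp_pos: [693.8, -56.6, 182.7]
eef_rot: [0.029, 3.133, -0.001]
force: [0.3, -0.1, -0.4]
width: 1.001
grip_force: 0.0
```

>>> {"op": "send_rows", "data": {"deltas": "1 0 0 0.035 0 0 0; 1 0 0 0.07 0 0 0; 1 0 0 0.1 0 0 0; 1 0 0 0.12 0 0 0; 1 0 0 0.12 0 0 0"}}

```text
clock: 15.03
tcp_pos: [682.7, -54.9, 56.2]
eef_rot: [-0.028, -3.132, -0.001]
force: [-0.9, -0.2, -0.8]
width: 1.0
grip_force: 0.0
```

>>> {"op": "send_rows", "data": {"deltas": "0 0 0 0 0 0 0; 0 0 0 0 0 0 0; 0 0 0 0 0 0 0; 0 0 0 0 0 0 0; 0 0 0 0 0 0 0", "force": 25}}

```text
clock: 15.45
tcp_pos: [687.1, -55.2, 64.1]
eef_rot: [0.028, 3.139, -0.0]
force: [0.1, 0.5, 0.9]
width: 0.298
grip_force: 0.0
```

>>> {"op": "send_rows", "data": {"deltas": "0 0 0 0 0 0 0; 0 0 0 0 0 0 0; 0 0 0 0 0 0 0; 0 0 0 0 0 0 0"}}

```text
clock: 15.78
tcp_pos: [686.9, -55.2, 63.8]
eef_rot: [0.028, 3.139, -0.0]
force: [-0.6, 0.4, 5.9]
width: 0.201
grip_force: 26.1
```

>>> {"op": "send_rows", "data": {"deltas": "0 0 0.01 0 0 0 0; 0 0 0.02 0 0 0 0; 0 0 0.03 0 0 0 0; 0 0 0.038 0 0 0 0; 0 0 0.043 0 0 0 0"}}

```text
clock: 16.2
tcp_pos: [687.6, -12.0, 63.8]
eef_rot: [0.028, 3.139, -0.001]
force: [-0.5, -2.1, 5.1]
width: 0.207
grip_force: 26.2
```

>>> {"op": "send_rows", "data": {"deltas": "0 0 0 0 0 0 0; 0 0 0 0 0 0 0; 0 0 0 0 0 0 0"}}

```text
clock: 16.45
tcp_pos: [687.6, -11.5, 63.8]
eef_rot: [0.027, 3.139, 0.001]
force: [-1.2, 2.4, 6.5]
width: 0.204
grip_force: 26.2
```

Released next, then up, and back to the same viewing place to check alignment.

>>> {"op": "send_rows", "data": {"deltas": "1 0 0 0 0 0 0; 1 0 0 0 0 0 0; 1 0 0 0 0 0 0; 1 0 0 0 0 0 0; 1 0 0 0 0 0 0"}}

```text
clock: 16.87
tcp_pos: [686.8, -12.3, 62.0]
eef_rot: [-0.028, -3.141, 0.0]
force: [-0.3, 1.1, -0.3]
width: 0.9
grip_force: 0.0
```

>>> {"op": "send_rows", "data": {"deltas": "1 0 0 0 0 0 0; 1 0 0 -0.03 0 0 0; 1 0 0 -0.07 0 0 0; 1 0 0 -0.11 0 0 0; 1 0 0 -0.15 0 0 0"}}

```text
clock: 17.28
tcp_pos: [686.4, -12.2, 213.7]
eef_rot: [-0.028, -3.141, 0.0]
force: [1.4, 0.2, -0.4]
width: 0.996
grip_force: 0.0
```

>>> {"op": "send_rows", "data": {"deltas": "1 0.03 0 -0.02 0 0 0; 1 0.06 0 -0.04 0 0 0; 1 0.09 0 -0.06 0 0 0; 1 0.12 0 -0.08 0 0 0; 1 0.133 0 -0.09 0 0 0"}}

```text
clock: 17.7
tcp_pos: [551.5, -9.8, 305.9]
eef_rot: [0.028, 3.138, -0.0]
force: [1.5, 0.0, 1.4]
width: 0.997
grip_force: 0.0
```

>>> {"op": "send_rows", "data": {"deltas": "1 0 0 0 0 0 0; 1 0 0 0 0 0 0; 1 0 0 0 0 0 0; 1 0 0 0 0 0 0"}}

```text
clock: 18.03
tcp_pos: [554.7, -9.8, 300.4]
eef_rot: [-0.028, -3.139, 0.0]
force: [0.6, 0.5, -0.3]
width: 1.0
grip_force: 0.0
```

```bash
python3 m.py
```

```text
18.0333 [554.69423497  -9.82409788 300.35908196] [-2.79341774e-02 -3.13895335e+00  2.07161535e-05]
[(0.93, [501.1, 161.2, -0.4]), (0.9, [516.3, -6.8, 0.0]), (0.63, [491.8, -176.1, -1.2])] [(0.58, [682.4, -11.2, 89.1])] []
[array([ 492.28, -175.73]), array([92.87, 74.09]), np.float64(89.0)]
[array([520.28,  -8.06]), array([101.18,  78.5 ]), np.float64(89.01)]
[array([501.96, 154.91]), array([130.39,  75.94]), np.float64(88.18)]
yellow (3032, [26.6, 129.1], [0, 79, 48, 109]) [ 512.9 -346.5   30. ]
yellow (143, [220.7, 176.0], [214, 167, 14, 19]) [588.1 -69.9  30. ]
yellow (122, [299.6, 175.9], [293, 167, 14, 19]) [590.1  50.4  30. ]
red (1160, [249.9, 33.1], [236, 0, 30, 68]) [405.3 -18.2  85. ]
red (235, [260.3, 245.6], [255, 234, 12, 23]) [677.6 -11.   85. ]
green (388, [129.5, 92.5], [104, 88, 52, 10]) [ 465.8 -182.7   45. ]
green (674, [385.9, 95.9], [346, 91, 82, 11]) [476.2 161.2  45. ]
green (480, [260.1, 111.9], [228, 108, 65, 9]) [494.   -8.2  45. ]
green (787, [14.3, 165.1], [0, 149, 30, 33]) [ 562.3 -366.5   45. ]
```

View pics/w6.png

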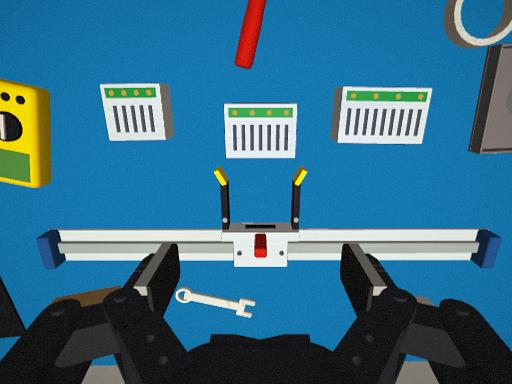

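The wings are at (221,176) and (300,176). Their midpoint y of -9.8 matches the module's line of -9.5, and the module is square. I'm descending behind it with narrowed fingers and pushing.

>>> {"op": "send_rows", "data": {"deltas": "0.6 0.03 0 0 0 0 0; 0.6 0.06 0.001 0 0 0 0; 0.6 0.093 0.001 0.03 0 0 0; 0.6 0.093 0.001 0.07 0 0 0; 0.6 0.093 0.001 0.11 0 0 0"}}

```text
clock: 18.7
tcp_pos: [460.5, -7.1, 192.5]
eef_rot: [0.028, 3.137, -0.0]
force: [1.2, -0.1, -0.3]
width: 0.599
grip_force: 0.0
```

>>> {"op": "send_rows", "data": {"deltas": "0.6 0 0 0.04 0 0 0; 0.6 0 0 0.08 0 0 0; 0.6 0 0 0.1 0 0 0; 0.6 0 0 0.1 0 0 0"}}

```text
clock: 19.03
tcp_pos: [457.5, -7.1, 87.4]
eef_rot: [-0.028, -3.133, -0.0]
force: [-0.8, 1.1, 0.6]
width: 0.603
grip_force: 0.0
```

```bash
python3 -c "
from h import *
s=env.sense();print(s['tcp_pos'],s['eef_rot'],s['width'],s['force'])"
```

```text
[457.48723422  -7.08604875  87.42212793] [-2.78400401e-02 -3.13288208e+00 -9.12083327e-05] 0.602726116635334 [-0.8349119   1.12918922  0.62399409]
```

>>> {"op": "send_rows", "data": {"deltas": "0.6 0.001 0 0.035 0 0 0; 0.6 0.001 0 0.065 0 0 0; 0.6 0.001 0 0.076 0 0 0; 0.6 0.001 0 0.076 0 0 0; 0.6 0.001 0 0.076 0 0 0"}}

```text
clock: 19.45
tcp_pos: [460.8, -7.2, 17.4]
eef_rot: [0.028, 3.141, -0.0]
force: [0.1, -0.1, -0.4]
width: 0.6
grip_force: 0.0
```

>>> {"op": "send_rows", "data": {"deltas": "0.6 -0.01 0 0 0 0 0; 0.6 -0.02 0 0 0 0 0; 0.6 -0.03 0 0 0 0 0; 0.6 -0.04 0 0 0 0 0; 0.6 -0.05 0 0 0 0 0"}}

```text
clock: 19.87
tcp_pos: [511.6, -8.0, 16.9]
eef_rot: [0.028, 3.141, -0.0]
force: [-1.8, 0.1, 1.2]
width: 0.597
grip_force: 1.2
```

>>> {"op": "send_rows", "data": {"deltas": "0.6 -0.008 0 0 0 0 0; 0.6 -0.016 0 0 0 0 0; 0.6 -0.024 0 0 0 0 0; 0.6 -0.032 0 0 0 0 0; 0.6 -0.036 0 0 0 0 0"}}

```text
clock: 20.28
tcp_pos: [547.3, -8.7, 16.2]
eef_rot: [0.028, 3.141, -0.0]
force: [-2.3, -0.3, 2.3]
width: 0.598
grip_force: 1.2
```

```bash
python3 - <<'E'
from h import *
s=env.sense();print(s['clock'],s['tcp_pos'],s['eef_rot'],s['width'],s['force'])
im=env.grab_frame("scene");cv2.imwrite("pics/s7.png",cv2.resize(im[130:260,170:340],None,fx=4,fy=4))
E
```

```text
20.2833 [547.25905076  -8.68473608  16.17894078] [ 2.79246320e-02  3.14098715e+00 -4.21321343e-05] 0.5975706931200583 [-2.29385046 -0.30059613  2.34025053]
```

View pics/s7.png

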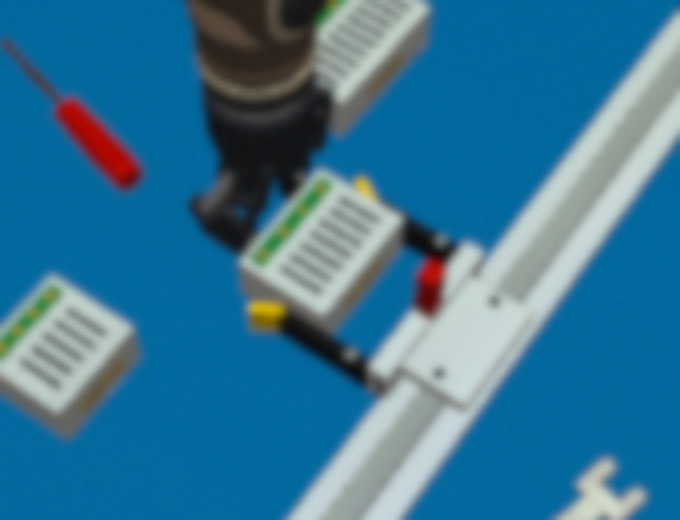

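The module is between the walls (crop: (325,250)), entering squarely. I'm pushing on.

>>> {"op": "send_rows", "data": {"deltas": "0.6 -0.008 0 0 0 0 0; 0.6 -0.016 0 0 0 0 0; 0.6 -0.024 0 0 0 0 0; 0.6 -0.032 0 0 0 0 0; 0.6 -0.036 0 0 0 0 0"}}

```text
clock: 20.75
tcp_pos: [583.4, -9.3, 16.3]
eef_rot: [0.028, 3.141, 0.0]
force: [-1.9, -0.1, 1.5]
width: 0.603
grip_force: 1.2
```

>>> {"op": "send_rows", "data": {"deltas": "0.6 -0.003 0 0 0 0 0; 0.6 -0.006 0 0 0 0 0; 0.6 -0.009 0 0 0 0 0; 0.6 -0.012 0 0 0 0 0; 0.6 -0.012 0 0 0 0 0"}}

```text
clock: 21.17
tcp_pos: [593.2, -9.5, 16.1]
eef_rot: [-0.028, -3.139, 0.0]
force: [-3.9, -0.1, 3.1]
width: 0.596
grip_force: 1.9
```

>>> {"op": "send_rows", "data": {"deltas": "0.6 -0.003 0 0 0 0 0; 0.6 -0.006 0 0 0 0 0; 0.6 -0.006 0 0 0 0 0"}}

```text
clock: 21.42
tcp_pos: [593.2, -9.5, 15.9]
eef_rot: [-0.027, -3.129, -0.0]
force: [-25.8, 0.1, 17.9]
width: 0.592
grip_force: 12.6
```

>>> {"op": "send_rows", "data": {"deltas": "0.6 -0.003 0 0 0 0 0; 0.6 -0.006 0 0 0 0 0; 0.6 -0.006 0 0 0 0 0; 0.6 -0.006 0 0 0 0 0"}}

```text
clock: 21.75
tcp_pos: [593.1, -9.4, 15.3]
eef_rot: [-0.027, -3.119, -0.001]
force: [-44.9, 0.9, 29.8]
width: 0.602
grip_force: 22.3
```

This is a hard stop at x = 593.2, against about 594.6 expected for fully home. I'm backing off and verifying.

>>> {"op": "send_rows", "data": {"deltas": "0.6 0.006 0 0 0 0 0; 0.6 0.012 0 0 0 0 0; 0.6 0.022 0 0 0 0 0; 0.6 0.035 0 0 0 0 0; 0.6 0.045 0 0 0 0 0"}}

```text
clock: 22.17
tcp_pos: [560.8, -8.9, 16.5]
eef_rot: [0.028, 3.14, -0.0]
force: [-0.8, 0.7, -0.8]
width: 0.599
grip_force: 0.0
```

>>> {"op": "send_rows", "data": {"deltas": "0.6 0 0 -0.035 0 0 0; 0.6 0 0 -0.07 0 0 0; 0.6 0 0 -0.11 0 0 0; 0.6 0 0 -0.15 0 0 0; 0.6 0 0 -0.18 0 0 0"}}

```text
clock: 22.58
tcp_pos: [561.6, -8.9, 200.2]
eef_rot: [0.028, 3.137, -0.0]
force: [1.5, -0.4, 0.2]
width: 0.605
grip_force: 0.0
```

>>> {"op": "send_rows", "data": {"deltas": "0.6 0 0 -0.02 0 0 0; 0.6 0 0 -0.02 0 0 0; 0.6 0 0 -0.02 0 0 0; 0.6 0 0 -0.02 0 0 0"}}

```text
clock: 22.92
tcp_pos: [560.8, -8.9, 215.5]
eef_rot: [-0.028, -3.141, -0.0]
force: [-0.1, 0.3, -1.1]
width: 0.602
grip_force: 0.0
```

```bash
python3 m.py; python3 - <<'E'
from h import *
im=env.grab_frame("scene");print("jar",w("scene","jar"),w("scene","tray"),w("scene","module_b"))
im=cv2.imread("pics/w6.png");cv2.imwrite("pics/w6b.png",cv2.resize(im[120:340,150:370],None,fx=2.7,fy=2.7))
E
```

```text
22.9167 [560.80983514  -8.90924103 215.54028179] [-2.79622169e-02 -3.14116797e+00 -3.61014770e-05]
[(0.79, [503.3, 159.6, -0.6]), (0.78, [638.3, -11.7, -0.8]), (0.77, [488.8, -182.1, -1.4])] [(0.68, [684.1, -12.7, 89.2])] []
[array([632.6, -10.6]), array([99.22, 87.9 ]), np.float64(89.03)]
[array([ 492.04, -173.47]), array([96.44, 76.47]), np.float64(88.98)]
[array([502.13, 153.55]), array([133.  ,  75.43]), np.float64(88.13)]
yellow (246, [211.0, 188.8], [202, 177, 18, 24]) [586.2 -69.   30. ]
yellow (226, [307.8, 188.7], [300, 177, 17, 24]) [588.1  49.6  30. ]
red (1221, [242.8, 25.8], [228, 0, 32, 55]) [421.9 -20.8  85. ]
red (421, [259.7, 276.6], [253, 260, 15, 33]) [674.2 -10.8  85. ]
green (648, [91.6, 84.9], [59, 79, 67, 13]) [ 465.1 -182.3   45. ]
green (1132, [421.0, 89.4], [369, 83, 105, 14]) [475.6 161.4  45. ]
green (562, [258.0, 214.1], [223, 210, 73, 10]) [614.3 -11.8  45. ]
jar [(0.72, [484.9, 382.8, 2.9])] [(0.88, [481.5, 379.4, 1.3])] [(0.94, [489.0, -185.9, -3.6]), (0.71, [502.5, 169.4, -1.3]), (0.61, [636.7, -10.9, -2.1])]
```

View pics/w6b.png

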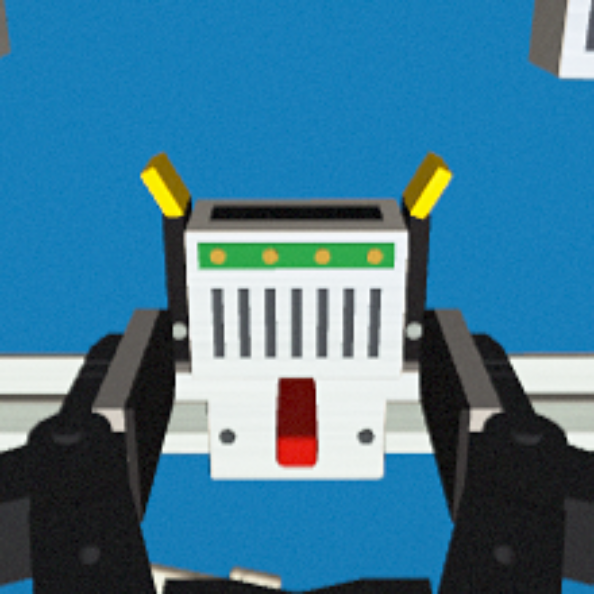

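The module is seated square against the back wall (crop: its front edge meets the wall at row 375, with no gap), and the jar is in the tray. I'm handing in.

```bash
python3 -c "
from rig import env
print(env.sign_off())"
```

```text
the job is handed in; nothing more can be done
None
```

I handed the job in at about 23 s on the robot's clock, with the jar upright in the tray, module_b (100 mm) square and hard against the bay's back wall, and the other two modules untouched; the sign-off returned no verdict, so this rests on the last camera checks.

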